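# Hold the tube lifter half raised in the open sample drawer

## Task

Pull the red-fronted sample drawer all the way out to its stop, then press the yellow spring paddle inside it half-way down (10 mm of its 20 mm, its top level with the green band on the post beside it), so that the row of tubes stands raised for a colleague, and keep it pressed there with the gripper's fingers: the program finishes while still holding it. Leave the blue-fronted drawer shut and do not shift anything else on the bench.

Things in the scene. Friction and masses are not known exactly. Their poses are not given: they have to be found in the camera images.
- red_front (a point): low white bench drawer unit, 260 deep (x) x 200 wide (y) x 118 high, with a red drawer front and a red stripe across its top's front edge; this point: middle of the front edge of its top, 118 mm above the bench. Its own x axis points from its front to its back (so its front looks along its -x), y to the left as one faces it from the front, z up. Fixed to the bench; a 40 mm high yellow tip box is fixed on the rear half of its top. The unit to use.
- red_drawer (a joint): red-fronted drawer: metres pulled out; 0 shut, 0.140 at its stop. It slides level along the unit's -x, needs about 2 N, and stays where it is left. It may start up to 30 mm open.
- red_handle (a point): middle of the red drawer's handle: round steel bar, 12 mm diameter, 112 mm long, level, along the unit's y, 85 mm above the bench, its centre 50 mm in front of the drawer front (44 mm free gap behind the bar). The unit's top is 33 mm above the bar's centre and begins in line with the shut drawer's front; the drawer front's top edge is 100 mm above the bench. Moves with the drawer.
- red_paddle (a joint): spring paddle in the red drawer: metres pressed straight down; 0 released, 0.020 at its bottom stop. Spring: 2 N to start, 5.5 N at 0.010, 9 N at the bottom; it springs back up when let go. It lifts the row of eight tubes by the same distance.
- red_paddle_top (a point): centre of the top face of the yellow paddle, a flat plate 44 (unit x) x 60 (unit y) mm, 90 mm above the bench when released. It lies in the drawer 105 mm behind the handle bar, hidden under the unit's top while the drawer is shut, in the open when it is out. The tube row lies 57 mm behind it, tops 75 mm above the bench at rest. Moves with drawer and paddle.
- red_band (a point): middle of the green band (77 to 83 mm above the bench) on a white gauge post 10 mm square, top 91 mm above the bench, fixed in the red drawer 66 mm to the paddle's +y side. The paddle's top is level with this point when pressed 10 mm. Moves with the drawer.
- blue_front (a point): low white bench drawer unit, 260 deep (x) x 200 wide (y) x 118 high, with a blue drawer front and a blue stripe across its top's front edge; this point: middle of the front edge of its top, 118 mm above the bench. Its own x axis points from its front to its back (so its front looks along its -x), y to the left as one faces it from the front, z up. Fixed to the bench; a 41 mm high stack of dishes is fixed on the rear half of its top. To be left alone.
- blue_drawer (a joint): blue-fronted drawer: metres pulled out; 0 shut; starts shut and must stay so.
- bottle_big_mid (a point): clear bottle with blue cap, 80 diameter, 160 high; point at its centre, half-way up. Loose; leave alone
- bottle_amber_mid (a point): amber bottle with blue cap, 66 diameter, 140 high; point at its centre, half-way up. Loose; leave alone
- tube_rack_mid (a point): flat red tube rack 80 x 160 x 28 high (38 with tubes); point at its centre, half-way up. Loose; leave alone
- falcon_mid (a point): standing clear tube with blue cap, 34 diameter, 103 high; point at its centre, half-way up. Loose; leave alone
- jar_mid (a point): white jar, 70 diameter, 75 high; point at its centre, half-way up. Loose; leave alone

How it is judged:
By the outcome, as a careful person would: the job done as asked, in the order asked, and still so for the second after the job is handed in, while the arm keeps its last pose, push and grip.
It also fails if it takes over 48 s, if anything falls off the work surface, if the arm or the gripper's body presses on something with over 40 N, if the wrist force passes 120 N, or if a joint passes its speed limit or range.

## Robot

A 6-joint arm with a two-finger parallel gripper is mounted at the origin on the work surface. World frame = base frame: x ahead of the robot, y to its left, z up, the work surface at z = 0. Lengths are in m, angles in rad, forces in N, time in s.
With the tool pointing down it reaches from about 0.375 to 0.9 m from the base axis. Payload 3.1 kg.
Tool frame: the origin (TCP) lies between the finger pads; the fingertips stand 17 mm ahead of it and the grasp point (between the pads) lies 2 mm behind it; z points along the fingers, y is the line along which they close (so a half turn about z gives the same grasp; the last joint's range is limited). The gripper opens to 85 mm and grips with 20 to 120 N. Pads are 22 mm wide; open, the fingers measure 114 mm over their backs; the gripper's body (76 mm by 85 mm) begins 54 mm behind the grasp point. The pads swing forward as they close: fully open they stand 13 mm farther back than shut.
Start: joints at [-1.308, 0.527, 1.433, -0, 1.181, -0.178], TCP at [0.267, -0.565, 0.248] pointing down, gripper open.
Joint ranges: [-3.08, 3.08], [-0.75, 2.2], [0.22, 2.44], [-1.43, 4.57], [0, 2.65], [-2.85, 2.85]. Speed limits (rad/s): [2.79, 2.79, 3.14, 3.14, 3.14, 3.14].

## Interface

Orientations are given as a unit quaternion [x, y, z, w].
In Python, from station import sense, vision, order gives the robot as it stands.
- The arm moves only by the shell command python3 -m crank 'ROWS' [OPENING] [FORCE]. ROWS is JSON, a list of rows, each an object with "dp": the shift along the world's x, y, z in units of 30 mm (1.0 is 30 mm), a list of three; "angular": the turn, a rotation vector about the world's x, y, z in degrees, a list of three. In form: [{"dp": [dx, dy, dz], "angular": [ax, ay, az]}, ...]. A call has 1 to 20 rows; each row shifts and turns the commanded pose from where the row before left it; what a row does not reach is not made up. A row lasts 1/10 s, in which the tool goes at most 50 mm and 8.59 degrees, less where a joint would pass 70% of its speed; a pose out of reach is approached as far as the arm can. A call is refused whole if a number of a shift passes 1 or a number of a turn 8.59, either way. A call with a gripper value outside its range is refused whole. OPENING is the closure, from 0 (fully open) to 1 (shut), set as the call begins (- or left out, the last holds). The fingers move at their own pace and stop on an object; FORCE is the grip in N (left out, the last holds). Time passes only in rows, so rows that do not move let the fingers close. It gives the time, the measured TCP pose, the force, the opening and the grip force at its end, in the units of the state.
- sense(): the state, without advancing time (a new reading comes with each control period).
- vision.snapshot(name): name is "side" or "top" or "wrist"; returns a dict with "image" (384x512x3 uint8, blue, green, red), "range_z" (384x512 float32, m along the optical axis (not along the pixel's ray), 0 where there is no reading), "mtx" (3x3 intrinsics, pixels), "pose" (4x4, takes a point from camera to world coordinates); the wrist camera has in their place "mount" (4x4, takes a point from camera to tool coordinates, whose origin is the TCP and whose axes are the flange's). Camera axes: x right, y down, z forward; pixel columns grow to the right and rows downward; lengths in m; the calibration is good to about 2 mm. A picture is of the moment at which its call begins: read the wrist's pose just before it.
- order.sign_off(): hands the job in; it is judged then, once.
The state is a dict: "t": time; "q": joint angles; "qd": joint speeds; "tau": joint torques, N m; "tcp_pos": TCP position; "tool_rot": TCP orientation; "force": force on the tool from outside, world axes, zero at the start; "ft_torque": the same for the moment, N m; "finger_gap": opening from 0.0 (shut) to 1.0 (fully open); "gripper_force": force on a finger pad.
Only numpy, scipy, OpenCV 4.12 (cv2) and the standard library are available. Lean on these libraries where they do the work, as an engineer would, in place of code of your own. Each camera call takes 0.05 s, during which the arm holds its last target. There are 200 camera calls.

## Working session

There is one attempt and no reset: what is moved stays moved. The work goes in short steps, Python scripts to look and compute and a shell command to move; the robot and the scene stay as the last step left them, time stands still between calls to the robot, and variables do not carry over. Pictures are saved under pics/ and viewed, at most 10 in all, crops included, and the job is handed in when it is done.

```bash
mkdir -p pics
cat > h.py <<'E'
import numpy as np, cv2
from station import sense, vision, order
def snap(n):
    s=sense(); d=vision.snapshot(n)
    if 'pose' not in d:
        from scipy.spatial.transform import Rotation as R
        T=np.eye(4);T[:3,:3]=R.from_quat(s['tool_rot']).as_matrix();T[:3,3]=s['tcp_pos'];d['pose']=T@d['mount']
    np.savez('pics/%s.npz'%n,**{k:d[k] for k in('image','range_z','mtx','pose')});return d
def load(n): return np.load('pics/%s.npz'%n)
def cloud(d):
    z=d['range_z'];v,u=np.mgrid[:384,:512];K=d['mtx']
    P=np.stack([(u-K[0,2])/K[0,0]*z,(v-K[1,2])/K[1,1]*z,z],-1)
    return P@d['pose'][:3,:3].T+d['pose'][:3,3]
E
python3 - <<'E'
from h import *
a=snap('top');b=snap('side')
cv2.imwrite('pics/top.png',cv2.resize(a['image'],(800,600)));cv2.imwrite('pics/side.png',cv2.resize(b['image'],(800,600)))
print(sense()); print(a['pose'],b['pose'])
E
```

```text
{'t': 0.1, 'q': array([-1.30750813e+00,  5.28316187e-01,  1.43377061e+00,  1.87658104e-05,
        1.18143020e+00, -1.78486352e-01]), 'qd': array([-0.00088822, -0.00103412, -0.00235621, -0.00093578, -0.00073274,
       -0.00191797]), 'tau': array([ 6.86747717e-04, -4.43304813e+01, -1.78587055e+01, -9.37783670e-05,
        3.87197564e-03, -1.37926304e-05]), 'tcp_pos': array([ 0.26709163, -0.56437574,  0.24746762]), 'tool_rot': array([ 9.75703766e-01,  2.19091841e-01, -3.21154412e-05, -9.61676148e-04]), 'force': array([ 0.39571271,  1.56369395, -0.21559796]), 'ft_torque': array([ 0.01700606, -0.04877913, -0.00744778]), 'gripper_force': 0.0, 'finger_gap': 1.0002857043640647}
[[ 2.86223458e-02 -9.97418921e-01  6.58502571e-02  4.49358922e-01]
 [-9.99528340e-01 -2.92918586e-02 -9.22408319e-03 -1.60478901e-03]
 [ 1.11291515e-02 -6.55551833e-02 -9.97786881e-01  1.81347998e+00]
 [ 0.00000000e+00  0.00000000e+00  0.00000000e+00  1.00000000e+00]] [[-0.96831117 -0.14568656  0.20285191  0.25008872]
 [-0.24901613  0.62528503 -0.73960097  1.09345854]
 [-0.01909034 -0.76667728 -0.64174878  1.06472311]
 [ 0.          0.          0.          1.        ]]
```

View pics/top.png

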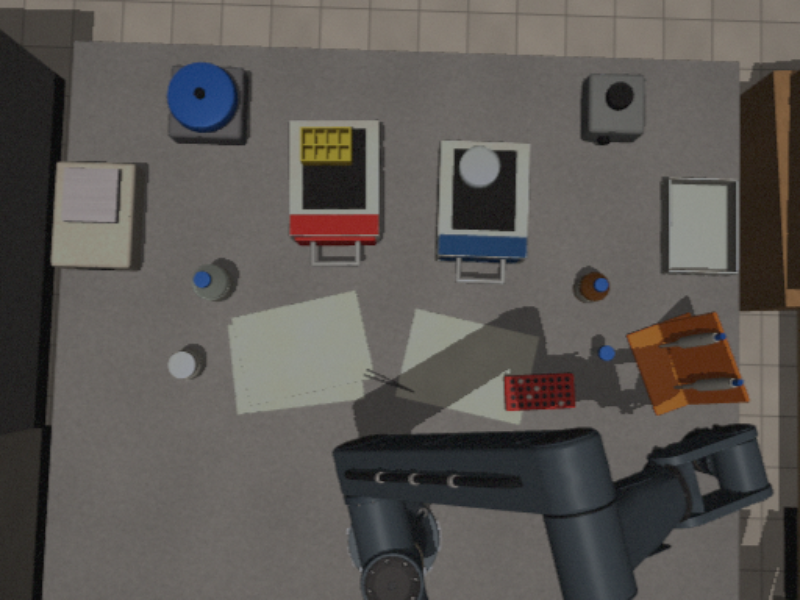

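View pics/side.png

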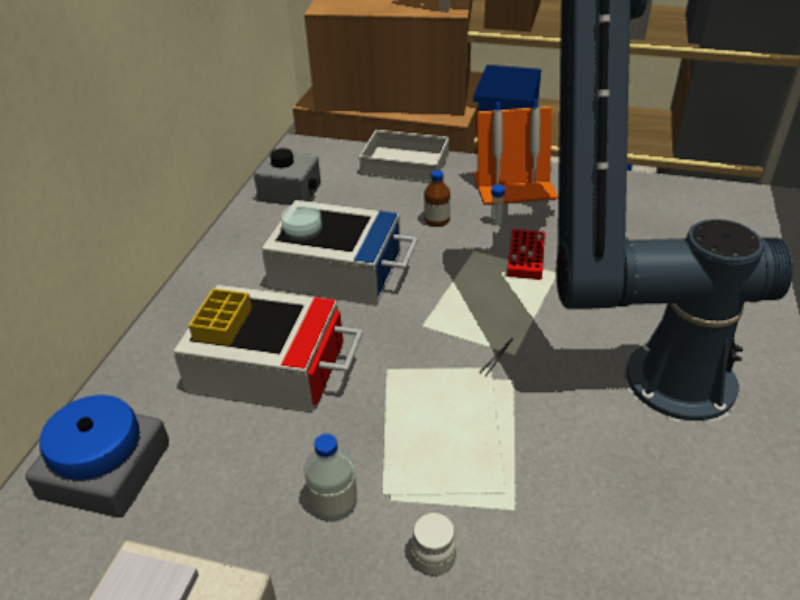

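The top view shows the red unit at about (335,185), with its handle bar from (313,263) to (360,264), and the drawer slightly open. The blue unit is to its right and the bottle is at (212,280). I'll measure the unit next.

Run:
```python
from h import *
d=load('top');P=cloud(d);I=d['image'].astype(int)
B,G,R=I[...,0],I[...,1],I[...,2]
m=(R>120)&(G<60)&(B<60)&(P[...,1]>0)&(P[...,0]>.5)
s=m&(P[...,2]>.11)
r=cv2.minAreaRect(P[s][:,:2].astype(np.float32));print('stripe',r,cv2.boxPoints(r),np.median(P[s][:,2]))
f=m&(P[...,2]<.108);print('front z/x',P[f].min(0),P[f].max(0))
h=(P[...,2]>.07)&(P[...,2]<.1)&(P[...,1]>.05)&(P[...,1]<.25)&(P[...,0]>.6)&(P[...,0]<.78)&~m
q=P[h];print(len(q),q.min(0),q.max(0))
K=d['mtx']
def at(u,v,z):
    r=d['pose'][:3,:3]@np.linalg.solve(K,[u/1.5625,v/1.5625,1]);c=d['pose'][:3,3];return (c+r*(z-c[2])/r[2]).round(4)
for a in [(313,264,.085),(360,265,.085),(290,236,.118),(379,242,.118),(290,121,.118),(379,121,.118),(439,257,.118),(526,258,.118),(212,280,.08)]:print(a,at(*a))
c=d['image'][130:180,170:260];cv2.imwrite('pics/c1.png',cv2.resize(c,None,fx=8,fy=8,interpolation=cv2.INTER_CUBIC))
```

```text
stripe ((0.7045974135398865, 0.15042772889137268), (0.04859338328242302, 0.19012050330638885), 1.972944974899292) [[0.6770424  0.24459516]
 [0.68358785 0.05458736]
 [0.7321524  0.0562603 ]
 [0.725607   0.2462681 ]] 0.11995457154700362
front z/x [0.67549047 0.06231531 0.09161077] [0.72871288 0.23655015 0.10793017]
271 [0.61848086 0.05274088 0.07037383] [0.77669637 0.24907827 0.09993596]
(313, 264, 0.085) [0.6227 0.1965 0.085 ]
(360, 265, 0.085) [0.6236 0.0911 0.085 ]
(290, 236, 0.118) [0.6799 0.2456 0.118 ]
(379, 242, 0.118) [0.6725 0.0491 0.118 ]
(290, 121, 0.118) [0.9375 0.2555 0.118 ]
(379, 121, 0.118) [0.9438 0.0576 0.118 ]
(439, 257, 0.118) [ 0.6432 -0.0841  0.118 ]
(526, 258, 0.118) [ 0.6467 -0.2762  0.118 ]
(212, 280, 0.08) [0.5804 0.4219 0.08  ]
```

View pics/c1.png

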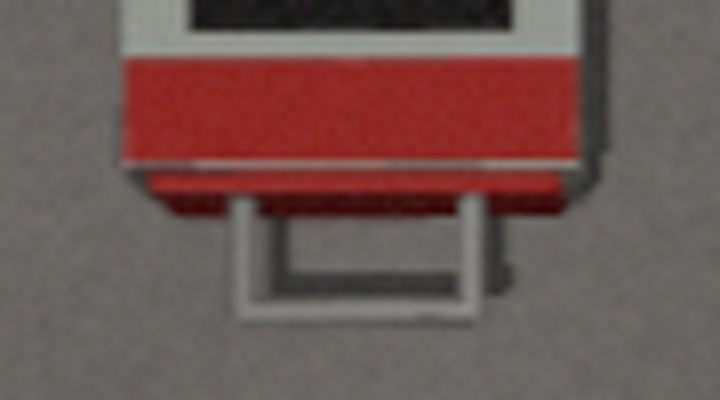

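From the crop, the top's front edge is at full-frame row 150.4 and the bar is at row 168.6, columns 199 to 231. That puts the bar at about (0.624, 0.144) with a unit yaw of about 2° and the drawer about 7 mm open. Plan: hook the shut fingers behind the bar. I'll go above it first.

```bash
python3 -m crank '[{"dp":[0.53,1,0],"angular":[0,0,-1]},{"dp":[0.53,1,0],"angular":[0,0,-1]},{"dp":[0.53,1,0],"angular":[0,0,-1]},{"dp":[0.53,1,0],"angular":[0,0,-1]},{"dp":[0.53,1,0],"angular":[0,0,-1]},{"dp":[0.53,1,0],"angular":[0,0,-1]},{"dp":[0.53,1,0],"angular":[0,0,-1]},{"dp":[0.53,1,0],"angular":[0,0,-1]},{"dp":[0.53,1,0],"angular":[0,0,-1]},{"dp":[0.53,1,0],"angular":[0,0,-1]},{"dp":[0.53,1,0],"angular":[0,0,-1]},{"dp":[0.53,1,0],"angular":[0,0,-1]},{"dp":[0.53,1,0],"angular":[0,0,-1]},{"dp":[0.53,1,0],"angular":[0,0,-1]},{"dp":[0.53,1,0],"angular":[0,0,-1]},{"dp":[0.53,1,0],"angular":[0,0,-1]},{"dp":[0.53,1,0],"angular":[0,0,-1]},{"dp":[0.53,1,0],"angular":[0,0,-1]},{"dp":[0.53,1,0],"angular":[0,0,-1]},{"dp":[0.53,1,0],"angular":[0,0,-1]}]' 1 40
python3 -m crank '[{"dp":[0.46,0.87,0],"angular":[0,0,-0.8]},{"dp":[0.46,0.87,0],"angular":[0,0,-0.8]},{"dp":[0.46,0.87,0],"angular":[0,0,-0.8]},{"dp":[0.46,0.87,0],"angular":[0,0,-0.8]},{"dp":[0,0,0],"angular":[0,0,0]},{"dp":[0,0,0],"angular":[0,0,0]}]'
python3 - <<'E'
from h import *
from scipy.spatial.transform import Rotation as R
w=snap('wrist');s=sense();print(s['tcp_pos'],R.from_quat(s['tool_rot']).as_matrix(),w['mount'])
cv2.imwrite('pics/w1.png',cv2.resize(w['image'],(800,600)))
E
```

```text
t: 2.1
tcp_pos: [0.5854, 0.0364, 0.2479]
tool_rot: [0.999, 0.046, -0.0, -0.0]
force: [0.2, 0.0, -0.3]
finger_gap: -0.001
gripper_force: 0.0
t: 2.7
tcp_pos: [0.6399, 0.1398, 0.2475]
tool_rot: [1.0, 0.019, -0.001, 0.0]
force: [0.5, 0.1, 0.6]
finger_gap: -0.001
gripper_force: 0.0
[0.63971308 0.13908758 0.24762866] [[ 9.99303133e-01  3.72791545e-02 -1.87430473e-03]
 [ 3.72779479e-02 -9.99304708e-01 -6.74640843e-04]
 [-1.89815158e-03  6.04300474e-04 -9.99998016e-01]] [[-4.56018738e-04 -9.60592150e-01 -2.77961353e-01  6.97154435e-02]
 [ 9.99999893e-01 -4.17578482e-04 -1.97495360e-04  3.38866907e-04]
 [ 7.36418132e-05 -2.77961413e-01  9.60592238e-01 -1.27275532e-01]
 [ 0.00000000e+00  0.00000000e+00  0.00000000e+00  1.00000000e+00]]
```

View pics/w1.png

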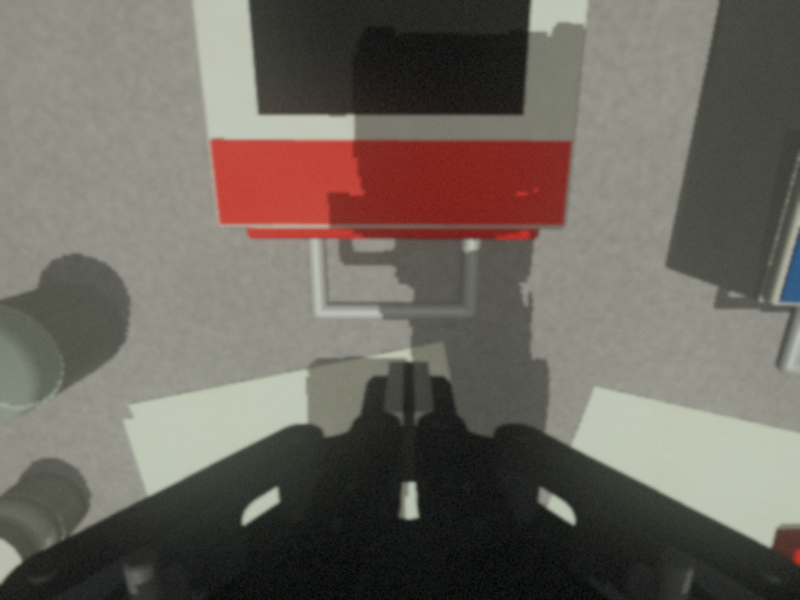

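The wrist view shows the bar from (318,311) to (471,311), the top's front edge from (219,225) to (565,225), and the drawer front's top edge at about y=236. The tool is aligned with the unit.

```bash
cat >> h.py <<'E'
def at(d,u,v,z,k=1.5625):
    r=d['pose'][:3,:3]@np.linalg.solve(d['mtx'],[u/k,v/k,1]);c=d['pose'][:3,3];return (c+r*(z-c[2])/r[2]).round(4)
E
python3 - <<'E'
from h import *
d=load('wrist')
for a in [(318,311,.085),(471,311,.085),(219,225,.118),(565,225,.118),(248,237,.1),(537,237,.1),(212,140,.118)]:print(a,at(d,*a))
P=cloud(d)
for u,v in [(350,311),(420,311),(300,225),(300,210),(450,210)]: print(P[int(v/1.5625),int(u/1.5625)].round(4))
E
```

```text
(318, 311, 0.085) [0.6193 0.1999 0.085 ]
(471, 311, 0.085) [0.6232 0.0959 0.085 ]
(219, 225, 0.118) [0.6788 0.2488 0.118 ]
(565, 225, 0.118) [0.6863 0.0515 0.118 ]
(248, 237, 0.1) [0.67   0.2391 0.1   ]
(537, 237, 0.1) [0.6767 0.0614 0.1   ]
(212, 140, 0.118) [0.7244 0.249  0.118 ]
[0.6224 0.1773 0.0923]
[0.6243 0.1317 0.0928]
[0.6808 0.2023 0.1198]
[0.6896 0.2015 0.1218]
[0.6928 0.118  0.1216]
```

```bash
python3 -m crank '[{"dp":[0.35,0.33,0],"angular":[0,0,0]},{"dp":[0,0,-0.6],"angular":[0,0,0]},{"dp":[0,0,-0.6],"angular":[0,0,0]},{"dp":[0,0,-0.6],"angular":[0,0,0]},{"dp":[0,0,-0.6],"angular":[0,0,0]},{"dp":[0,0,-0.6],"angular":[0,0,0]},{"dp":[0,0,-0.6],"angular":[0,0,0]},{"dp":[0,0,-0.6],"angular":[0,0,0]},{"dp":[0,0,-0.5],"angular":[0,0,0]},{"dp":[0,0,-0.5],"angular":[0,0,0]},{"dp":[0,0,0],"angular":[0,0,0]},{"dp":[0,0,0],"angular":[0,0,0]}]'
python3 - <<'E'
from h import *
w=snap('side');P=np.append([.65,.149,.08],1)
p=w['mtx']@(np.linalg.inv(w['pose'])@P)[:3];u,v=(p[:2]/p[2]).astype(int);print(u,v)
cv2.imwrite('pics/s2.png',cv2.resize(w['image'][v-60:v+40,u-70:u+70],None,fx=5,fy=5,interpolation=cv2.INTER_CUBIC))
E
```

```text
t: 3.95
tcp_pos: [0.651, 0.1491, 0.0922]
tool_rot: [1.0, 0.018, -0.0, 0.0]
force: [0.8, 0.4, 0.1]
finger_gap: -0.005
gripper_force: 0.0
216 223
```

View pics/s2.png

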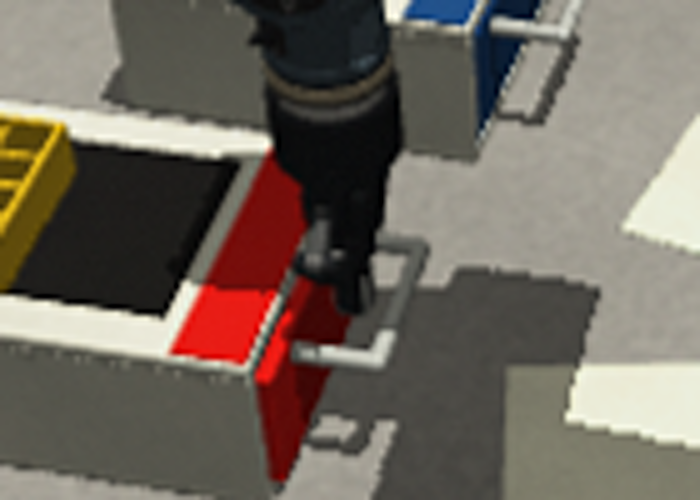

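The fingers are down in the gap behind the bar with no contact, so I'll pull.

```bash
python3 -m crank '[{"dp":[-0.2,0,-0.1],"angular":[0,0,0]},{"dp":[-0.2,-0.01,0],"angular":[0,0,0]},{"dp":[-0.3,-0.01,0],"angular":[0,0,0]},{"dp":[-0.3,-0.01,0],"angular":[0,0,0]},{"dp":[-0.3,-0.01,0],"angular":[0,0,0]},{"dp":[-0.3,-0.01,0],"angular":[0,0,0]},{"dp":[-0.3,-0.01,0],"angular":[0,0,0]},{"dp":[-0.3,-0.01,0],"angular":[0,0,0]},{"dp":[-0.3,-0.01,0],"angular":[0,0,0]},{"dp":[-0.3,-0.01,0],"angular":[0,0,0]},{"dp":[-0.3,-0.01,0],"angular":[0,0,0]},{"dp":[-0.3,-0.01,0],"angular":[0,0,0]},{"dp":[-0.3,-0.01,0],"angular":[0,0,0]},{"dp":[-0.3,-0.01,0],"angular":[0,0,0]},{"dp":[-0.2,-0.01,0],"angular":[0,0,0]},{"dp":[-0.1,0,0],"angular":[0,0,0]}]'
python3 -m crank '[{"dp":[-0.1,0,0],"angular":[0,0,0]},{"dp":[-0.1,0,0],"angular":[0,0,0]},{"dp":[0,0,0],"angular":[0,0,0]}]'
python3 -m crank '[{"dp":[-0.1,0,0],"angular":[0,0,0]},{"dp":[-0.1,0,0],"angular":[0,0,0]},{"dp":[0,0,0],"angular":[0,0,0]}]'
```

```text
t: 5.6
tcp_pos: [0.5206, 0.1451, 0.0891]
tool_rot: [1.0, 0.019, -0.001, 0.0]
force: [1.7, -1.5, 0.3]
finger_gap: 0.003
gripper_force: 0.8
t: 5.9
tcp_pos: [0.5151, 0.1451, 0.0891]
tool_rot: [1.0, 0.018, -0.001, 0.0]
force: [0.2, -0.8, -0.2]
finger_gap: -0.0
gripper_force: 0.1
t: 6.2
tcp_pos: [0.509, 0.1451, 0.0892]
tool_rot: [1.0, 0.018, -0.001, -0.0]
force: [-0.3, 0.0, 0.1]
finger_gap: -0.001
gripper_force: 0.1
```

```bash
python3 -m crank '[{"dp":[-0.1,0,0],"angular":[0,0,0]},{"dp":[0,0,0],"angular":[0,0,0]}]'
python3 -m crank '[{"dp":[-0.1,0,0],"angular":[0,0,0]},{"dp":[0,0,0],"angular":[0,0,0]}]'
python3 - <<'E'
from h import *
w=snap('side');P=np.append([.52,.149,.08],1)
p=w['mtx']@(np.linalg.inv(w['pose'])@P)[:3];u,v=(p[:2]/p[2]).astype(int);print(u,v)
cv2.imwrite('pics/s3.png',cv2.resize(w['image'][v-60:v+40,u-90:u+50],None,fx=5,fy=5,interpolation=cv2.INTER_CUBIC))
E
```

```text
t: 6.4
tcp_pos: [0.5086, 0.1452, 0.0894]
tool_rot: [1.0, 0.018, 0.002, -0.0]
force: [5.1, -0.8, -3.1]
finger_gap: 0.001
gripper_force: 2.3
t: 6.6
tcp_pos: [0.5084, 0.1452, 0.0897]
tool_rot: [1.0, 0.018, 0.005, -0.0]
force: [9.4, 0.4, -6.5]
finger_gap: -0.001
gripper_force: 4.3
258 230
```

View pics/s3.png

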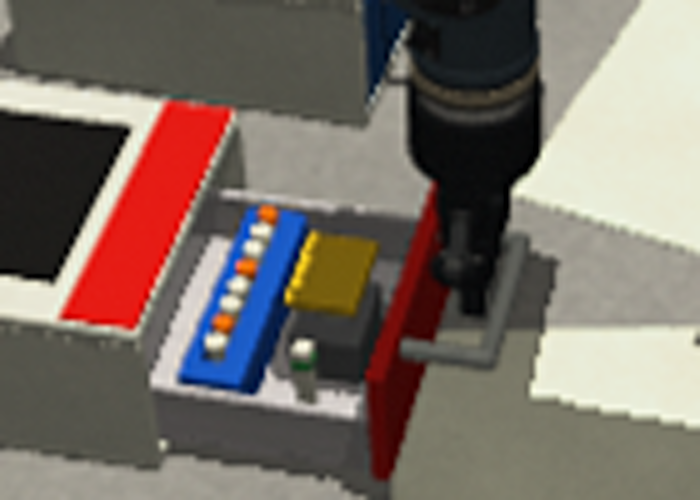

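The drawer is at its stop: the force rises while the pose holds, where expected. The picture shows the paddle at (335,270) and the gauge post at (303,365). I'll back off, rise and look.

```bash
python3 -m crank '[{"dp":[0.25,0,0],"angular":[0,0,0]},{"dp":[0.25,0,0],"angular":[0,0,0]},{"dp":[0,0,0],"angular":[0,0,0]},{"dp":[0,0,0.6],"angular":[0,0,0]},{"dp":[0,0,0.7],"angular":[0,0,0]},{"dp":[0,0,0.8],"angular":[0,0,0]},{"dp":[0,0,0.8],"angular":[0,0,0]},{"dp":[0,0,0.8],"angular":[0,0,0]},{"dp":[0,0,0],"angular":[0,0,0]},{"dp":[0,0,0],"angular":[0,0,0]}]'
python3 - <<'E'
from h import *
w=snap('wrist');P=cloud(w);I=w['image'].astype(int)
cv2.imwrite('pics/w2.png',cv2.resize(w['image'],(800,600)))
m=(I[...,2]>80)&(I[...,1]>70)&(I[...,0]<60)&(P[...,2]>.08)&(P[...,2]<.1)
n,l,st,c=cv2.connectedComponentsWithStats(m.astype(np.uint8));i=1+st[1:,4].argmax();print(st[i],c[i]*1.5625)
q=P[l==i];print(cv2.minAreaRect(q[:,:2].astype(np.float32)),q.mean(0)); print(at(w,*(c[i]*1.5625),.09))
E
```

```text
t: 7.65
tcp_pos: [0.5182, 0.1452, 0.2003]
tool_rot: [1.0, 0.018, -0.0, -0.0]
force: [-0.4, 0.5, 0.3]
finger_gap: -0.004
gripper_force: 0.0
[ 225   74   75   57 4087] [409.48586983 158.78586066]
((0.5956181883811951, 0.14744141697883606), (0.04226987063884735, 0.05837995931506157), 2.1234917640686035) [0.59624473 0.14698902 0.09166716]
[0.5965 0.147  0.09  ]
```

View pics/w2.png

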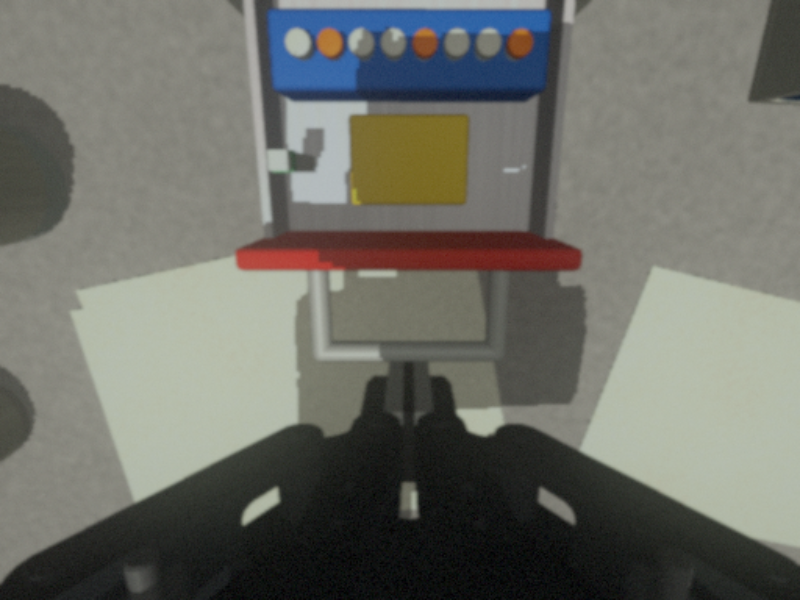

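The paddle spans (350–468, 115–204) and is centred at world (0.5965, 0.147), with the drawer fully out. I'll go above it and down to just clear.

```bash
python3 -m crank '[{"dp":[0.66,0.03,0],"angular":[0,0,0]},{"dp":[0.66,0.03,0],"angular":[0,0,0]},{"dp":[0.66,0,0],"angular":[0,0,0]},{"dp":[0.64,0,0],"angular":[0,0,0]},{"dp":[0,0,-0.6],"angular":[0,0,0]},{"dp":[0,0,-0.6],"angular":[0,0,0]},{"dp":[0,0,-0.6],"angular":[0,0,0]},{"dp":[0,0,-0.6],"angular":[0,0,0]},{"dp":[0,0,-0.4],"angular":[0,0,0]},{"dp":[0,0,0],"angular":[0,0,0]},{"dp":[0,0,0],"angular":[0,0,0]}]'
python3 -m crank '[{"dp":[0,0,-0.1],"angular":[0,0,0]},{"dp":[0,0,-0.1],"angular":[0,0,0]},{"dp":[0,0,0],"angular":[0,0,0]},{"dp":[0,0,0],"angular":[0,0,0]}]'
python3 -m crank '[{"dp":[0,0,-0.1],"angular":[0,0,0]},{"dp":[0,0,0],"angular":[0,0,0]},{"dp":[0,0,0],"angular":[0,0,0]}]'
```

```text
t: 8.8
tcp_pos: [0.5972, 0.1469, 0.1158]
tool_rot: [1.0, 0.018, -0.001, 0.0]
force: [0.7, 0.3, 0.8]
finger_gap: 0.0
gripper_force: 0.0
t: 9.2
tcp_pos: [0.5976, 0.147, 0.1106]
tool_rot: [1.0, 0.018, 0.0, -0.0]
force: [0.8, 0.2, 0.3]
finger_gap: -0.003
gripper_force: 0.0
t: 9.5
tcp_pos: [0.5975, 0.147, 0.1073]
tool_rot: [1.0, 0.018, -0.0, 0.0]
force: [-0.1, 0.5, -0.1]
finger_gap: 0.0
gripper_force: 0.0
```

```bash
for i in 1 2 3; do python3 -m crank '[{"dp":[0,0,-0.05],"angular":[0,0,0]},{"dp":[0,0,-0.05],"angular":[0,0,0]},{"dp":[0,0,0],"angular":[0,0,0]},{"dp":[0,0,0],"angular":[0,0,0]}]' | grep -E 'tcp|force:'; done
```

```text
tcp_pos: [0.5976, 0.1469, 0.1045]
force: [-1.1, 0.5, 3.5]
gripper_force: 1.5
tcp_pos: [0.5976, 0.147, 0.1014]
force: [-0.8, 0.5, 4.6]
gripper_force: 2.0
tcp_pos: [0.5976, 0.1469, 0.0984]
force: [-0.4, 0.0, 4.3]
gripper_force: 2.5
```

```bash
python3 -m crank '[{"dp":[0,0,-0.045],"angular":[0,0,0]},{"dp":[0,0,0],"angular":[0,0,0]},{"dp":[0,0,0],"angular":[0,0,0]},{"dp":[0,0,0],"angular":[0,0,0]}]'
python3 - <<'E'
from h import *
F=[]
for _ in range(8):
    w=snap('side');s=sense();F.append(np.r_[s['tcp_pos'],s['force']])
print(np.mean(F,0).round(4))
x=snap('wrist');P=cloud(x)
cv2.imwrite('pics/w3.png',cv2.resize(x['image'][:, :],(800,600)))
p=w['mtx']@(np.linalg.inv(w['pose'])@np.array([.597,.18,.08,1]))[:3];u,v=(p[:2]/p[2]).astype(int);print(u,v)
cv2.imwrite('pics/s4.png',cv2.resize(w['image'][v-30:v+30,u-40:u+40],None,fx=10,fy=10,interpolation=cv2.INTER_CUBIC))
E
```

```text
t: 11.1
tcp_pos: [0.5977, 0.147, 0.0972]
tool_rot: [1.0, 0.018, 0.0, -0.0]
force: [-1.2, 0.3, 6.5]
finger_gap: 0.003
gripper_force: 2.7
[ 0.5977  0.147   0.0972 -1.0549  0.018   5.5611]
230 233
```

View pics/s4.png

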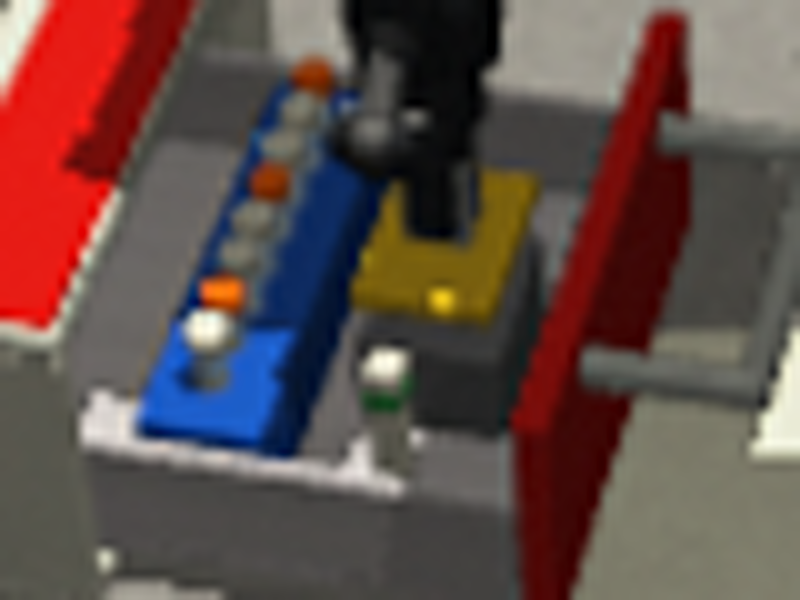

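View pics/w3.png

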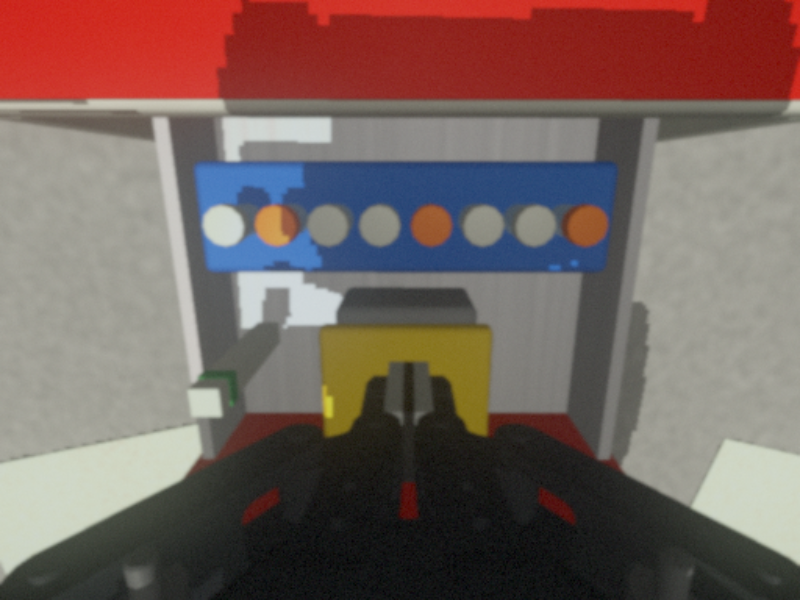

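The side crop shows the fingers pressing the paddle near its middle with the tubes raised. The wrist view shows the paddle clear of the post. The force is 5.56 N, against 5.5 N expected at 10 mm, and the tip height is 80.2 mm, so I'll hand in.

```bash
python3 -c "
from station import order
print(order.sign_off())"
```

```text
the job is handed in; nothing more can be done
None
```

The job is handed in: the red drawer is out at its stop and the shut fingers are holding the paddle about 10 mm down (5.6 N, fingertips about 80 mm above the bench); the blue drawer and the loose items were not touched, and it took about 12 s of the 48 s.

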